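Stroke the lids of a curved reagent tray shut

ROBOT

A 6-joint arm with a two-finger parallel gripper is mounted at the origin on a cart in front of the work surface, level with it; the furniture and walls round the work are solid. World frame = base frame: x ahead of the robot, y to its left, z up, the work surface at z = 0. Lengths are in m, angles in rad, forces in N, time in s.
With the tool pointing down it reaches from about 0.4 to 0.825 m from the base axis. Payload 7 kg.
Tool frame: the origin (TCP) lies on the centre line of the jaws, within the pads' length; the fingertips stand 19 mm ahead of it and the grasp point (between the pads) is the TCP; z points along the fingers, y is the direction in which the jaws open and shut (so a half turn about z gives the same grasp; the last joint's range is limited). The gripper opens to 88 mm and grips with 3 to 60 N. Pads are 19 mm wide; open, the fingers measure 130 mm over their backs; the gripper's body (78 mm by 193 mm) begins 47 mm behind the grasp point.
Start: joints at [-0.965, 0.359, 0.012, 0, -1.224, -0.288], TCP at [0.211, -0.641, 0.246] pointing down, gripper open.
Joint ranges: [-3.07, 3.07], [-1.43, 2.12], [-1.02, 1.25], [-3.03, 1.67], [-3.05, -0], [-3.03, 3.03]. Speed limits (rad/s): [2.39, 2.39, 3.01, 3.14, 3.14, 3.14].

INTERFACE

Orientations are given as a 3x3 rotation matrix whose columns are the frame's x, y, z axes.
In Python, from workcell import ctrl gives the robot as it stands.
- The arm moves only by the tool move_arm, never from a script. Its argument "deltas" is a list of rows, each a list of 7 numbers: the shift along the tool's x, y, z as a fraction of full scale, then the turn, a rotation vector about the tool's x, y, z as a fraction of full scale, then the gripper command: -1 is shut, 1 is fully open, values between are in proportion. In form: [[tx, ty, tz, ax, ay, az, hand], ...]. A call has 1 to 12 rows; each row shifts and turns the commanded pose from where the row before left it, along the tool's axes as they then stand; what a row does not reach is not made up. Full scale, the value 1, is 1000 mm for a shift and 45 degrees for a turn. A row lasts 1/10 s, in which the tool goes at most 50 mm and 8.59 degrees, less where a joint would pass 70% of its speed; a pose out of reach is approached as far as the arm can. A call with a number of a shift or a turn outside -1 to 1 is refused whole. A call with a gripper value outside its range is refused whole. The fingers move at their own pace and stop on an object; "force" is the grip in N (left out, the last holds). Time passes only in rows, so rows that do not move let the fingers close. It gives the time, the measured TCP pose, the force and the opening at its end, in the units of the state.
- ctrl.get_obs(): the state, without advancing time (a new reading comes with each control period).
- ctrl.capture(name): name is "side" or "top" or "wrist"; returns a dict with "pixels" (420x560x3 uint8, red, green, blue), "z_map" (420x560 float32, m along the optical axis (not along the pixel's ray), 0 where there is no reading), "camera_matrix" (3x3 intrinsics, pixels), "dist_coeffs" ([k1, k2, p1, p2, k3] as OpenCV has them; the pictures are not rectified), "cam_to_world" (4x4, takes a point from camera to world coordinates). Camera axes: x right, y up, looking along -z (the intrinsics and any distortion apply to the point x, -y, -z); pixel columns grow to the right and rows downward; lengths in m; the calibration is good to about 2 mm. A picture is of the moment at which its call begins.
- ctrl.job_done(): hands the job in, once; it reports no verdict.
The state is a dict: "t": time; "joints": joint angles; "qvel": joint speeds; "joint_torque": joint torques, N m; "tcp_pos": TCP position; "eef_rot": TCP orientation; "ft_force": force on the tool from outside, world axes, zero at the start; "torque": the same for the moment, N m; "finger_gap": finger opening in m.
Only numpy, scipy, OpenCV 4.12 (cv2) and the standard library are available. Lean on these libraries where they do the work, as an engineer would, in place of code of your own. Each camera call takes 0.05 s, during which the arm holds its last target.

TASK

Close the six open flip lids of the curved reagent tray by running a fingertip lightly along the row, just above the wells, starting at the orange lid, so that each lid in turn folds over and lies shut on its well before the next one is shut. Only touch the lids: do not press hard, do not lift or shift the tray, and leave the petri dish, beaker, tin and marker where they are. Finish with the hand clear and all lids shut.

Things in the scene. Friction and masses are not known exactly. Their poses are not given: they have to be found in the camera images.
- tray: Loose curved reagent tray, about 0.8 kg, 105 x 255 x 25 mm: grey base strip 48 mm wide on an arc of radius 120 mm, six white wells 30 mm long, 34 mm across, tops 22 mm above the bench, pitch 48 mm (0.40 rad). Origin on the bench, mid-tray; z up; the arc's centre lies 92 mm along its +x; the row runs from the -y end (orange lid 1) to the +y end (lid 6).
- lid_1 (a joint): Hinge of lid 1 (orange; counted along the row from the orange one). 0 = shut flat on its well, grows as it opens; about 1.5 = upright, stop at 1.95. 3 mm plate, 33 mm wide, lip 34 mm from the hinge. Stiff hinge: stays at any angle; takes 0.1 to 0.2 N at the lip, a few N close to the hinge.
- hinge_1 (a point): Middle of lid 1's hinge line, at the height of the shut lid's top face (25 mm above the bench). Its x axis is level and points along the row, from the hinge to where the lip lies when shut (toward the next well); its y axis lies along the hinge, z up. The well's middle is 14.5 mm along +x. The lid shuts by being pushed toward +x.
- lid_2 (a joint): Hinge of lid 2 (blue; counted along the row from the orange one). 0 = shut flat on its well, grows as it opens; about 1.5 = upright, stop at 1.95. 3 mm plate, 33 mm wide, lip 34 mm from the hinge. Stiff hinge: stays at any angle; takes 0.1 to 0.2 N at the lip, a few N close to the hinge.
- hinge_2 (a point): Middle of lid 2's hinge line, at the height of the shut lid's top face (25 mm above the bench). Its x axis is level and points along the row, from the hinge to where the lip lies when shut (toward the next well); its y axis lies along the hinge, z up. The well's middle is 14.5 mm along +x. The lid shuts by being pushed toward +x.
- lid_3 (a joint): Hinge of lid 3 (blue; counted along the row from the orange one). 0 = shut flat on its well, grows as it opens; about 1.5 = upright, stop at 1.95. 3 mm plate, 33 mm wide, lip 34 mm from the hinge. Stiff hinge: stays at any angle; takes 0.1 to 0.2 N at the lip, a few N close to the hinge.
- hinge_3 (a point): Middle of lid 3's hinge line, at the height of the shut lid's top face (25 mm above the bench). Its x axis is level and points along the row, from the hinge to where the lip lies when shut (toward the next well); its y axis lies along the hinge, z up. The well's middle is 14.5 mm along +x. The lid shuts by being pushed toward +x.
- lid_4 (a joint): Hinge of lid 4 (blue; counted along the row from the orange one). 0 = shut flat on its well, grows as it opens; about 1.5 = upright, stop at 1.95. 3 mm plate, 33 mm wide, lip 34 mm from the hinge. Stiff hinge: stays at any angle; takes 0.1 to 0.2 N at the lip, a few N close to the hinge.
- hinge_4 (a point): Middle of lid 4's hinge line, at the height of the shut lid's top face (25 mm above the bench). Its x axis is level and points along the row, from the hinge to where the lip lies when shut (toward the next well); its y axis lies along the hinge, z up. The well's middle is 14.5 mm along +x. The lid shuts by being pushed toward +x.
- lid_5 (a joint): Hinge of lid 5 (blue; counted along the row from the orange one). 0 = shut flat on its well, grows as it opens; about 1.5 = upright, stop at 1.95. 3 mm plate, 33 mm wide, lip 34 mm from the hinge. Stiff hinge: stays at any angle; takes 0.1 to 0.2 N at the lip, a few N close to the hinge.
- hinge_5 (a point): Middle of lid 5's hinge line, at the height of the shut lid's top face (25 mm above the bench). Its x axis is level and points along the row, from the hinge to where the lip lies when shut (toward the next well); its y axis lies along the hinge, z up. The well's middle is 14.5 mm along +x. The lid shuts by being pushed toward +x.
- lid_6 (a joint): Hinge of lid 6 (blue; counted along the row from the orange one). 0 = shut flat on its well, grows as it opens; about 1.5 = upright, stop at 1.95. 3 mm plate, 33 mm wide, lip 34 mm from the hinge. Stiff hinge: stays at any angle; takes 0.1 to 0.2 N at the lip, a few N close to the hinge.
- hinge_6 (a point): Middle of lid 6's hinge line, at the height of the shut lid's top face (25 mm above the bench). Its x axis is level and points along the row, from the hinge to where the lip lies when shut (toward the next well); its y axis lies along the hinge, z up. The well's middle is 14.5 mm along +x. The lid shuts by being pushed toward +x.
- petri_dish: Loose clear petri dish, 61 mm wide, 15 mm high, in the hollow of the tray's arc; origin at the centre of its underside. Leave alone.
- beaker: Loose small empty glass beaker, 54 x 60 x 70 mm, behind the tray; origin at the centre of its underside. Leave alone.
- tin: Loose small white tin, 43 x 63 x 16 mm, behind the tray; origin at the centre of its underside. Leave alone.
- marker_pen: Loose red and black marker lying in front of the tray, 132 mm long, 17 mm thick; origin at the middle of its underside, long along its y. Leave alone.
- microscope: Fixed microscope about 0.4 m tall, 0.2 m wide, standing behind and to the right of the work; its front reaches about 0.17 m from its origin toward the robot. Swing the arm round it.

How it is judged:
On the way, in this order (a step that is already met when the one before it is completed fails the run):
1. the first lid (orange) is shut (value of joint lid_1 below 0.17 rad), for 0.04 s.
2. the second lid is shut (value of joint lid_2 below 0.17 rad), for 0.04 s.
3. the third lid is shut (value of joint lid_3 below 0.17 rad), for 0.04 s.
4. the fourth lid is shut (value of joint lid_4 below 0.17 rad), for 0.04 s.
5. the fifth lid is shut (value of joint lid_5 below 0.17 rad), for 0.04 s.
6. the sixth lid is shut (value of joint lid_6 below 0.17 rad), for 0.04 s.
At the end, for the whole second after the job is handed in: All six lids are shut to within 0.17 rad (about 10 degrees, lip within 6 mm), the tray stands flat, at rest and within 25 mm of its start, and the petri dish, beaker, tin and marker are within 20 mm of theirs (value of joint each of lid_1, lid_2, lid_3, lid_4, lid_5, lid_6 below 0.17 rad and distance of tray from where it was at the start of the episode below 0.025 m and angle between tray's own z axis and vertical below 0.05 rad and linear speed of tray below 0.01 m/s and distance of each of petri_dish, beaker, tin, marker_pen from where it was at the start of the episode below 0.02 m); the robot touches nothing.
It fails at once if the tray is shifted by more than 25 mm, lifted or tipped (distance of tray from where it was at the start of the episode above 0.025 m or height (world z) of tray above 0.012 m or angle between tray's own z axis and vertical above 0.12 rad).
It fails at once if the tray or a lid is pressed with more than 40 N (contact force between the arm and tray above 40 N).
It fails at once if the petri dish, beaker, tin or marker is moved by more than 20 mm, lifted included (distance of any of petri_dish, beaker, tin, marker_pen from where it was at the start of the episode above 0.02 m).
It also fails if it takes over 48 s, if anything falls off the work surface, if the arm or the gripper's body presses on something with over 40 N, if the wrist force passes 120 N, or if a joint passes its speed limit or range.

## Working session

There is one attempt and no reset: what is moved stays moved. The work goes in short steps, Python scripts to look and compute and a tool call to move; the robot and the scene stay as the last step left them, time stands still between calls to the robot, and variables do not carry over. Pictures are saved under pics/ and viewed, and the job is handed in when it is done.

Besides the shell and the picture viewer there is one more tool, called after "Call:" as name(argument=value, ...) on one line, values as JSON. move_arm: Moves the arm, as the interface text tells. Its arguments: {"type":"object","properties":{"deltas":{"type":"array"},"force":{"type":"number"}},"required":["deltas"]}

```bash
ls; mkdir -p pics; python3 - <<'E'
from workcell import ctrl
import cv2,numpy as np
o=ctrl.get_obs()
for k,v in o.items(): print(k,np.round(v,3).tolist())
for n in("side","top"):
    c=ctrl.capture(n); cv2.imwrite(f"pics/{n}0.png",c["pixels"][:,:,::-1]); np.savez(f"{n}0.npz",**c)
    print(n,c["camera_matrix"].tolist(),c["dist_coeffs"],np.round(c["cam_to_world"],3).tolist())
E
```

```text
pics
t 0.0
joints [-0.965, 0.359, 0.011, -0.0, -1.224, -0.288]
qvel [-0.001, -0.0, -0.0, 0.001, -0.0, -0.0]
joint_torque [-0.001, -58.271, 29.307, 6.997, 0.007, -0.0]
tcp_pos [0.211, -0.641, 0.245]
eef_rot [[-0.95, -0.312, -0.001], [-0.312, 0.95, 0.002], [0.0, 0.002, -1.0]]
ft_force [0.159, 1.027, -0.542]
torque [-0.017, -0.023, 0.012]
finger_gap 0.088
side [[533.225793574416, 0.0, 274.2454650767726], [0.0, 533.225793574416, 209.93175932236718], [0.0, 0.0, 1.0]] [0.05451141 0.         0.         0.         0.        ] [[-0.901, 0.242, -0.359, 0.123], [-0.432, -0.466, 0.772, 1.018], [0.019, 0.851, 0.525, 0.797], [0.0, 0.0, 0.0, 1.0]]
top [[412.1398973755095, 0.0, 275.5832917680785], [0.0, 412.1398973755095, 208.26920695657262], [0.0, 0.0, 1.0]] [-0.12759077  0.          0.          0.          0.        ] [[-0.006, 0.997, -0.076, 0.528], [-1.0, -0.008, -0.023, -0.052], [-0.023, 0.075, 0.997, 1.018], [0.0, 0.0, 0.0, 1.0]]
```

View pics/side0.png

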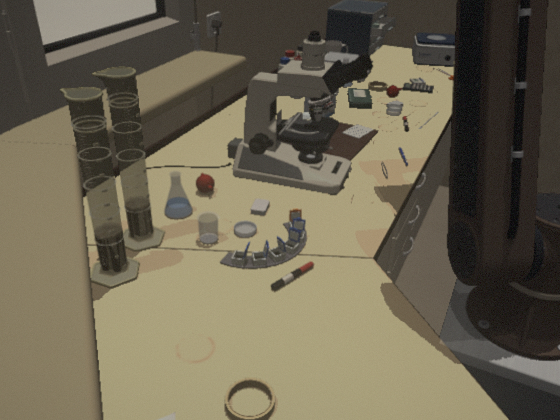

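View pics/top0.png

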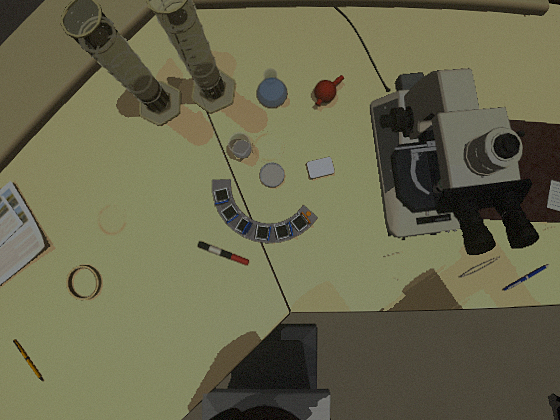

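The top view shows the tray as an arc from the orange lid at (310,215) to lid 6 at (221,190). The petri dish is at (272,175), the beaker at (238,147), the tin at (320,167) and the marker at (223,253).

```bash
python3 - <<'E'
import cv2,numpy as np
a=cv2.imread("pics/top0.png")[165:265,195:330]; cv2.imwrite("pics/top0z.png",cv2.resize(np.clip(a*1.5,0,255).astype(np.uint8),None,fx=5.8,fy=5.8,interpolation=cv2.INTER_CUBIC))
a=cv2.imread("pics/side0.png")[195:275,210:320]; cv2.imwrite("pics/side0z.png",cv2.resize(np.clip(a*1.5,0,255).astype(np.uint8),None,fx=7,fy=7,interpolation=cv2.INTER_CUBIC))
E
```

```text
(no output)
```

View pics/top0z.png

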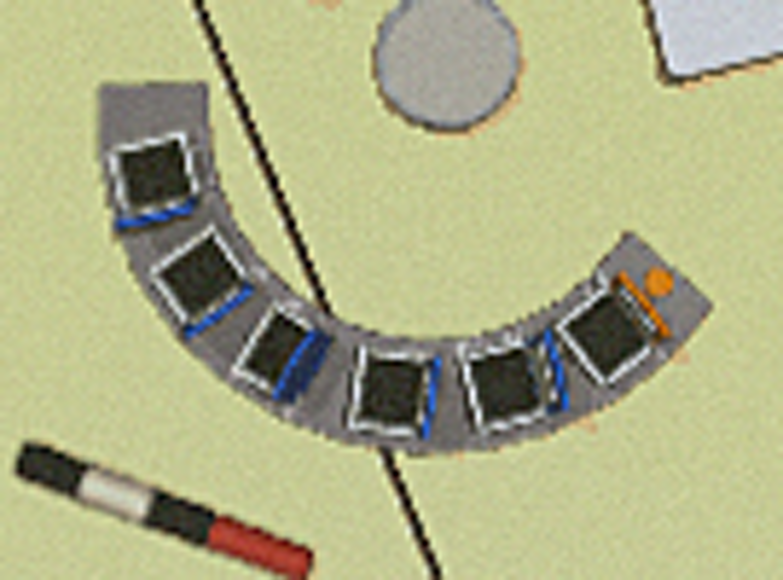

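View pics/side0z.png

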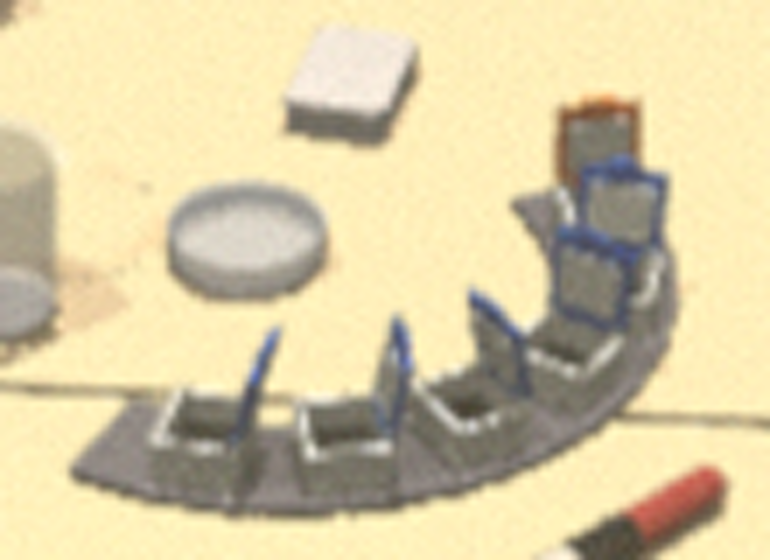

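```bash
cat > h.py <<'E'
import cv2,numpy as np
from scipy.optimize import least_squares
def rays(c,px):
    K=np.array(c["camera_matrix"]);d=np.array(c["dist_coeffs"])
    u=cv2.undistortPoints(np.array(px,float).reshape(-1,1,2),K,d).reshape(-1,2)
    T=np.array(c["cam_to_world"]); dirs=np.c_[u[:,0],-u[:,1],-np.ones(len(u))]@T[:3,:3].T
    return T[:3,3],dirs
def plane(c,px,z):
    o,d=rays(c,px); return o+d*((z-o[2])/d[:,2])[:,None]
def proj(c,P):
    T=np.linalg.inv(np.array(c["cam_to_world"]));q=np.atleast_2d(P)@T[:3,:3].T+T[:3,3]
    q=q*[1,-1,-1]
    return cv2.projectPoints(q,np.zeros(3),np.zeros(3),np.array(c["camera_matrix"]),np.array(c["dist_coeffs"]))[0].reshape(-1,2)
def depthpts(c):
    z=np.array(c["z_map"]);h,w=z.shape
    v,u=np.mgrid[:h,:w];o,d=rays(c,np.c_[u.ravel(),v.ravel()])
    return (o+d*z.ravel()[:,None]).reshape(h,w,3)
E
python3 - <<'E'
from h import *
c=np.load("top0.npz")
im=c["pixels"][:,:,::-1].copy(); P=depthpts(c)
hsv=cv2.cvtColor(im,cv2.COLOR_BGR2HSV)
S=6
y0,y1,x0,x1=165,265,195,330
big=cv2.resize(im[y0:y1,x0:x1],None,fx=S,fy=S,interpolation=cv2.INTER_CUBIC)
hb=cv2.cvtColor(big,cv2.COLOR_BGR2HSV)
m=((hb[...,2]<48)&(hb[...,1]<130)).astype(np.uint8)
m=cv2.morphologyEx(m,cv2.MORPH_OPEN,np.ones((13,13)))
n,l,st,ce=cv2.connectedComponentsWithStats(m)
cen=[]
for i in range(1,n):
    cs=max(cv2.findContours((l==i).astype(np.uint8),0,1)[0],key=cv2.contourArea);r=cv2.minAreaRect(cs)
    p=((np.array(r[0])+.5)/S-.5)+[x0,y0]
    w=plane(c,[p],.022)[0]
    print(st[i],np.round(r[0]),np.round(r[1]),p.round(1),w.round(4)); 
print("white tops z",)
wm=(hsv[...,2]>110)&(hsv[...,1]<40); ys,xs=np.nonzero(wm[y0:y1,x0:x1])
g=P[y0:y1,x0:x1]; 
zz=g[...,2]; print(np.histogram(zz,bins=np.arange(-.01,.075,.005)))
E
```

```text
[ 127  157   63   54 2533] [159. 182.] [52. 60.] [221.1 194.8] [0.6371 0.1035 0.022 ]
[ 179  267   60   53 2359] [210. 293.] [51. 60.] [229.5 213.3] [0.5917 0.0827 0.022 ]
[ 595  314   65   64 2952] [628. 346.] [60. 59.] [299.3 222.2] [ 0.5689 -0.0865  0.022 ]
[ 266  337   39   45 1171] [285. 359.] [44. 38.] [242.1 224.4] [0.5645 0.052  0.022 ]
[ 491  369   56   63 2652] [520. 400.] [59. 56.] [281.3 231.3] [ 0.5473 -0.043   0.022 ]
[ 377  379   54   58 2529] [404. 408.] [57. 53.] [261.8 232.5] [0.5447 0.0042 0.022 ]
[  23  462   55   47 1804] [ 52. 484.] [65. 37.] [203.3 245.2] [0.5146 0.1469 0.022 ]
[ 155  516   60   41 1815] [186. 535.] [61. 35.] [225.5 253.7] [0.4939 0.0924 0.022 ]
white tops z
(array([   9, 3755, 6480, 1134,  724,  769,  242,   42,   28,   29,   30,
         52,   86,   64,    4,    0]), array([-0.01 , -0.005,  0.   ,  0.005,  0.01 ,  0.015,  0.02 ,  0.025,
        0.03 ,  0.035,  0.04 ,  0.045,  0.05 ,  0.055,  0.06 ,  0.065,
        0.07 ]))
```

```bash
cat > fit.py <<'E'
from h import *
W={0:(.5689,-.0865),1:(.5473,-.043),2:(.5447,.0042),4:(.5917,.0827),5:(.6371,.1035)}
def well(p,i,r=.12,off=0):
    a=p[2]+(i-2.5)*.4+off/ .12
    return np.array([p[0]-r*np.cos(a),p[1]+r*np.sin(a)])
E
python3 - <<'E'
from fit import *
f=lambda p:np.concatenate([well(p,i)-np.array(w) for i,w in W.items()])
s=least_squares(f,[.66,0,0]);p=s.x;print("fit",p,np.round(s.fun*1000,1))
np.save("p.npy",p)
for i in range(6):print(i+1,"hinge~",(well(p,i,off=-.0145)).round(4),"well",well(p,i).round(4))
for n in("top","side"):
    c=np.load(n+"0.npz");im=c["pixels"][:,:,::-1].copy()
    x0,y0,x1,y1=(195,165,330,265) if n=="top" else (210,195,320,275)
    S=6;b=cv2.resize(im[y0:y1,x0:x1],None,fx=S,fy=S,interpolation=cv2.INTER_CUBIC);b=np.clip(b*1.5,0,255).astype(np.uint8)
    def dr(pt,col):
        u=proj(c,pt)[0];u=((u-[x0,y0]+.5)*S).astype(int);cv2.circle(b,tuple(int(t) for t in u),3,col,-1)
    for i in range(6):
        a=p[2]+(i-2.5)*.4; w=well(p,i);rad=np.array([-np.cos(a),np.sin(a)]);tan=np.array([np.sin(a),np.cos(a)])
        for sx in(-1,1):
            for sy in(-1,1):
                q=w+rad*.017*sy+tan*.015*sx;dr([*q,.022],(0,0,255))
        h=w-tan*.0145; dr([*h,.025],(0,255,0))
    for a in np.linspace(-1.2,1.2,60):
        for r in(.096,.144): dr([p[0]-r*np.cos(p[2]+a),p[1]+r*np.sin(p[2]+a),.003],(255,0,255))
    cv2.imwrite(f"pics/{n}_ov.png",b)
c=np.load("top0.npz");P=depthpts(c)[165:265,195:330]
hs=cv2.cvtColor(c["pixels"][165:265,195:330],cv2.COLOR_RGB2HSV)
blue=(hs[...,0]>105)&(hs[...,0]<130)&(hs[...,1]>120);
Q=P[blue|(P[...,2]>.045)]
for i in range(6):
    w=well(p,i,off=-.0145);d=Q[np.hypot(*(Q[:,:2]-w).T)<.024]
    a=p[2]+(i-2.5)*.4;tan=np.array([np.sin(a),np.cos(a)])
    d=d[d[:,2]>.045]; print(i+1,len(d),"zmax",d[:,2].max().round(3) if len(d) else 0,"tan off mm",np.round(np.percentile((d[:,:2]-w)@tan*1000,[5,50,95]),1) if len(d) else 0)
E
```

```text
fit [ 0.66342924 -0.01327947  0.34292486] [-0.5 -0.1  0.1 -0.8 -0.  -0.4  1.2  1.1 -0.8  0.1]
1 hinge~ [ 0.5779 -0.0975] well [ 0.5684 -0.0866]
2 hinge~ [ 0.5519 -0.0576] well [ 0.5474 -0.0438]
3 hinge~ [ 0.5435 -0.0106] well [0.5447 0.0038]
4 hinge~ [0.554  0.0359] well [0.5607 0.0487]
5 hinge~ [0.5817 0.0746] well [0.5929 0.0838]
6 hinge~ [0.6224 0.0995] well [0.6363 0.1036]
1 35 zmax 0.06 tan off mm [-4.2 -1.8  0.7]
2 42 zmax 0.059 tan off mm [-8.6 -5.7 -2.4]
3 32 zmax 0.06 tan off mm [-5.1 -2.6  0.2]
4 34 zmax 0.06 tan off mm [3.2 4.9 7.6]
5 33 zmax 0.06 tan off mm [-7.  -4.7 -0.9]
6 30 zmax 0.059 tan off mm [-7.5 -5.  -1.5]
```

View pics/top_ov.png

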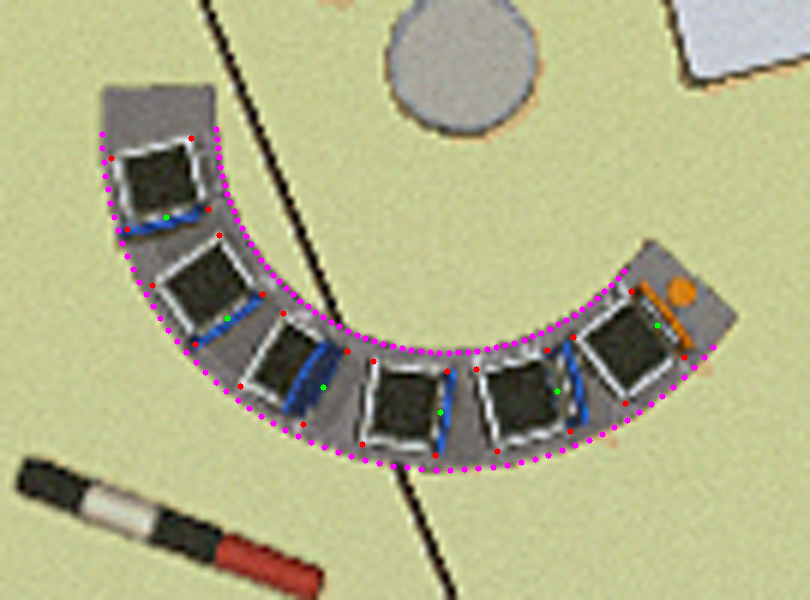

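View pics/side_ov.png

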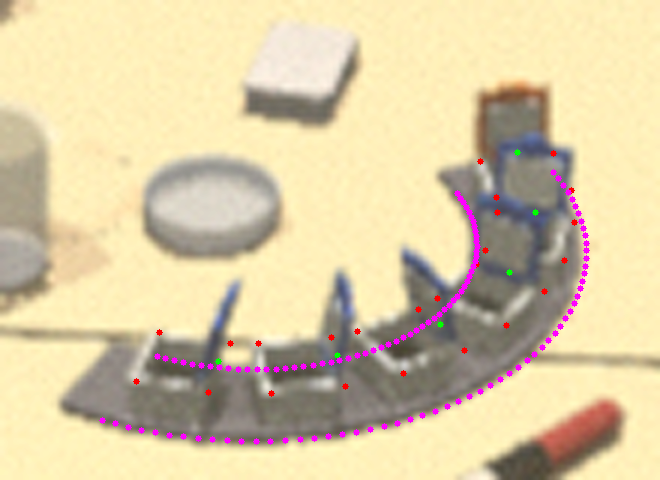

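The fitted tray arc overlays both views within about 2 mm, and all the lids stand near upright. Next I check the clearance to the microscope and work out the approach.

```bash
cat >> h.py <<'E'
def delta(o,pos,yaw=None):
    R=np.array(o["eef_rot"]);d=R.T@(np.array(pos)-o["tcp_pos"]);print("tool shift m",d.round(4))
    if yaw is not None:
        Rt=np.array([[-np.sin(yaw),np.cos(yaw),0],[np.cos(yaw),np.sin(yaw),0],[0,0,-1]])
        Rt=np.c_[[-np.sin(yaw),np.cos(yaw),0],[np.cos(yaw),np.sin(yaw),0],[0,0,-1]]
        r=cv2.Rodrigues(R.T@Rt)[0].ravel();print("tool turn, frac",(r/(np.pi/4)).round(4))
E
python3 - <<'E'
from h import *
from workcell import ctrl
c=np.load("top0.npz");P=depthpts(c)[60:260,365:545].reshape(-1,3);P=P[P[:,2]>.03]
for a,b in((.03,.1),(.1,.2),(.2,.3),(.3,.5)):
    q=P[(P[:,2]>a)&(P[:,2]<b)];print(a,b,len(q),"x",np.percentile(q[:,0],[1,50]).round(3),"y",np.percentile(q[:,1],[1,99]).round(3))
o=ctrl.get_obs();delta(o,[.35,-.35,.246]);
R=o["eef_rot"];
o2=dict(o);o2["tcp_pos"]=[.35,-.35,.246];delta(o2,[.46,-.1129,.2])
o2["tcp_pos"]=[.46,-.1129,.2];delta(o2,[.5966,-.1129,.1],np.deg2rad(236.1))
E
```

```text
0.03 0.1 4015 x [0.538 0.682] y [-0.462 -0.272]
0.1 0.2 4430 x [0.586 0.695] y [-0.374 -0.274]
0.2 0.3 934 x [0.619 0.799] y [-0.354 -0.331]
0.3 0.5 12062 x [0.509 0.643] y [-0.464 -0.315]
tool shift m [-0.2231  0.2328 -0.001 ]
tool shift m [-0.1786  0.1908  0.0463]
tool shift m [-0.1298 -0.0428  0.0999]
tool turn, frac [ 1.3000e-03  2.0000e-03 -2.8422e+00]
```

Call:
move_arm(deltas=[[-0.028,0.029,0,0,0,0,-1],[-0.028,0.029,0,0,0,0,-1],[-0.028,0.029,0,0,0,0,-1],[-0.028,0.029,0,0,0,0,-1],[-0.028,0.029,0,0,0,0,-1],[-0.028,0.029,0,0,0,0,-1],[-0.028,0.029,0,0,0,0,-1],[-0.028,0.029,0,0,0,0,-1],[0,0,0,0,0,0,-1],[0,0,0,0,0,0,-1]], force=10)

```text
t: 1.1
tcp_pos: [0.3516, -0.35, 0.2456]
eef_rot: [[-0.949, -0.315, 0.0], [-0.315, 0.949, -0.0], [-0.0, -0.0, -1.0]]
ft_force: [0.4, -0.8, 1.1]
finger_gap: 0.0133
```

Call:
move_arm(deltas=[[-0.03,0.032,0.007,0,0,0,-1],[-0.03,0.032,0.007,0,0,0,-1],[-0.03,0.032,0.007,0,0,0,-1],[-0.03,0.032,0.007,0,0,0,-1],[-0.03,0.032,0.007,0,0,0,-1],[-0.03,0.032,0.007,0,0,0,-1],[0,0,0,0,0,0,-1],[0,0,0,0,0,0,-1]])

```text
t: 1.9
tcp_pos: [0.4623, -0.1122, 0.203]
eef_rot: [[-0.95, -0.313, -0.001], [-0.313, 0.95, -0.0], [0.001, 0.0, -1.0]]
ft_force: [-0.1, -0.6, 0.3]
finger_gap: 0.0009
```

Call:
move_arm(deltas=[[0,0,0,0,0,-0.18,-1],[0,0,0,0,0,-0.18,-1],[0,0,0,0,0,-0.18,-1],[0,0,0,0,0,-0.18,-1],[0,0,0,0,0,-0.18,-1],[0,0,0,0,0,-0.18,-1],[0,0,0,0,0,-0.18,-1],[0,0,0,0,0,-0.18,-1],[0,0,0,0,0,-0.18,-1],[0,0,0,0,0,-0.18,-1],[0,0,0,0,0,-0.18,-1],[0,0,0,0,0,-0.18,-1]])

```text
t: 3.1
tcp_pos: [0.4616, -0.114, 0.2036]
eef_rot: [[0.432, -0.902, -0.0], [-0.902, -0.432, -0.0], [0.0, 0.0, -1.0]]
ft_force: [0.7, -0.2, 0.3]
finger_gap: 0.0006
```

```bash
python3 - <<'E'
from h import *
from workcell import ctrl
o=ctrl.get_obs();print(o["t"],o["joints"],o["tcp_pos"],o["ft_force"],o["finger_gap"]);delta(o,[.5966,-.1129,.1],np.deg2rad(236.1))
E
```

```text
3.1 [ 1.73042008e-01  6.07690481e-02 -4.74962661e-01  9.32615985e-05
 -1.03530533e+00  2.73437473e-01] [ 0.46163731 -0.11404745  0.20360985] [ 0.69644046 -0.24986291  0.27733056] 0.0005816105448847782
tool shift m [ 0.0572 -0.1223  0.1036]
tool turn, frac [ 3.000e-04  1.000e-04 -6.781e-01]
```

Call:
move_arm(deltas=[[0,0,0,0,0,-0.17,-1],[0,0,0,0,0,-0.17,-1],[0,0,0,0,0,-0.17,-1],[0,0,0,0,0,-0.168,-1],[0,0,0,0,0,0,-1]])

```text
t: 3.6
tcp_pos: [0.4617, -0.1138, 0.2036]
eef_rot: [[0.828, -0.561, -0.0], [-0.561, -0.828, -0.0], [-0.0, 0.0, -1.0]]
ft_force: [-0.6, 0.3, 0.6]
finger_gap: 0.0007
```

```bash
python3 - <<'E'
from h import *
from workcell import ctrl
o=ctrl.get_obs();delta(o,[.5966,-.1129,.1],np.deg2rad(236.1))
E
```

```text
tool shift m [ 0.1112 -0.0764  0.1036]
tool turn, frac [ 0.0002  0.0001 -0.0048]
```

Call:
move_arm(deltas=[[0.037,-0.025,0,0,0,0,-1],[0.037,-0.025,0,0,0,0,-1],[0.037,-0.026,0,0,0,-0.005,-1],[0,0,0.035,0,0,0,-1],[0,0,0.035,0,0,0,-1],[0,0,0.02,0,0,0,-1],[0,0,0,0,0,0,-1],[0,0,0,0,0,0,-1]])

```text
t: 4.4
tcp_pos: [0.5968, -0.1125, 0.1139]
eef_rot: [[0.829, -0.56, -0.0], [-0.56, -0.829, -0.0], [-0.0, 0.001, -1.0]]
ft_force: [0.5, 0.2, 1.2]
finger_gap: 0.0003
```

```bash
python3 - <<'E'
from h import *
from workcell import ctrl
o=ctrl.get_obs();print(o["tcp_pos"],o["ft_force"]);delta(o,[.5966,-.1129,.049],np.deg2rad(236.1))
for n in("wrist","side"):
    c=ctrl.capture(n);np.savez(n+"1.npz",**c);im=c["pixels"][:,:,::-1]
    if n=="side": im=cv2.resize(im[150:290,190:360],None,fx=4,fy=4,interpolation=cv2.INTER_CUBIC)
    cv2.imwrite(f"pics/{n}1.png",np.clip(im*1.4,0,255).astype(np.uint8))
E
```

```text
[ 0.5968131  -0.11249251  0.1139497 ] [0.46072607 0.15348369 1.21377736]
tool shift m [0.0001 0.0004 0.0649]
tool turn, frac [ 0.0008  0.     -0.003 ]
```

View pics/wrist1.png

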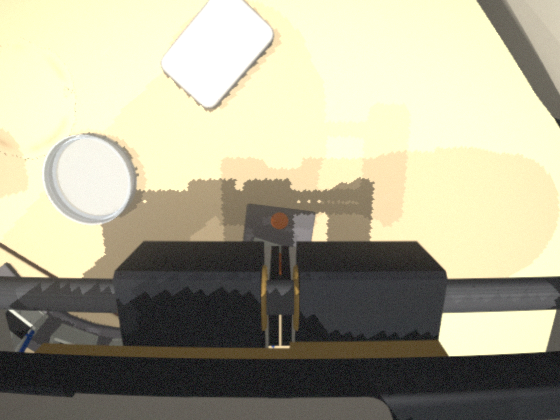

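View pics/side1.png

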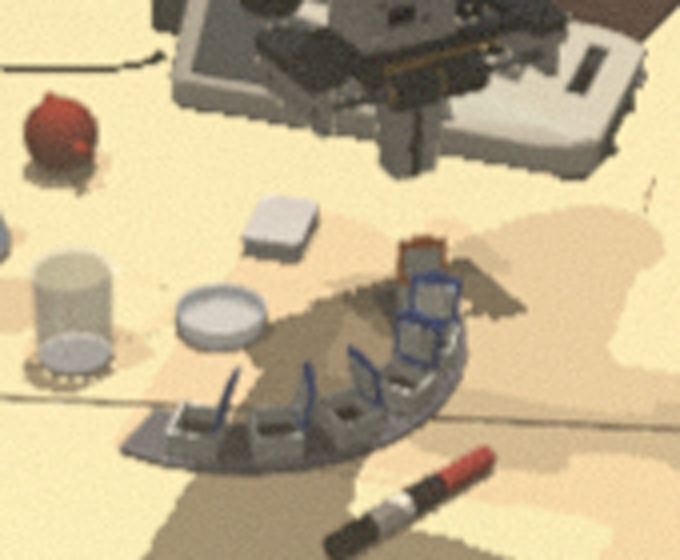

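The wrist view shows the fingers above the grey end of the base, with the orange dot at (280,220) just behind them. The side view shows the closed fingertip at (410,170), clear behind the orange lid at (422,260). Now I descend, then check the height.

Call:
move_arm(deltas=[[0,0,0.03,0,0,0,-1],[0,0,0.02,0,0,0,-1],[0,0,0.01,0,0,0,-1],[0,0,0.007,0,0,0,-1],[0,0,0,0,0,0,-1],[0,0,0,0,0,0,-1]])

```text
t: 5.1
tcp_pos: [0.5974, -0.1114, 0.0476]
eef_rot: [[0.831, -0.557, 0.001], [-0.557, -0.831, -0.0], [0.001, -0.001, -1.0]]
ft_force: [-0.1, 0.2, 0.8]
finger_gap: 0.0005
```

```bash
python3 - <<'E'
from h import *
from workcell import ctrl
o=ctrl.get_obs();print(o["tcp_pos"],o["ft_force"]);delta(o,[.5966,-.1129,.0465],np.deg2rad(236.1))
c=ctrl.capture("side");im=c["pixels"][:,:,::-1]
print("tip px",(proj(c,[[*o["tcp_pos"][:2],o["tcp_pos"][2]-.019]])-[190,150])*4)
im=cv2.resize(im[150:290,190:360],None,fx=4,fy=4,interpolation=cv2.INTER_CUBIC)
cv2.imwrite(f"pics/side2.png",np.clip(im*1.4,0,255).astype(np.uint8))
E
```

```text
[ 0.59741777 -0.11140776  0.04759763] [-0.08364993  0.22951276  0.83529852]
tool shift m [0.0002 0.0017 0.0011]
tool turn, frac [-0.001  -0.0016  0.0012]
tip px [[403.97412984 258.3968698 ]]
```

View pics/side2.png

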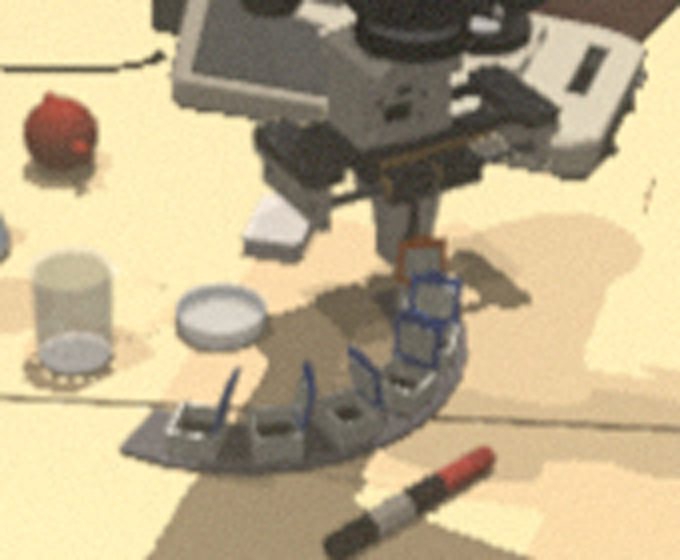

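The tip is at 28.6 mm and off the lids. I start the sweep over lid 1, about 43 mm along the arc.

Call:
move_arm(deltas=[[0,0.0015,0.001,0,0,0,-1],[-0.0048,-0.0001,0,0,0,0.051,-1],[-0.0048,-0.0001,0,0,0,0.051,-1],[-0.0048,-0.0001,0,0,0,0.051,-1],[-0.0048,-0.0001,0,0,0,0.051,-1],[-0.0048,-0.0001,0,0,0,0.051,-1],[-0.0048,-0.0001,0,0,0,0.051,-1],[-0.0048,-0.0001,0,0,0,0.051,-1],[-0.0048,-0.0001,0,0,0,0.051,-1],[-0.0048,-0.0001,0,0,0,0.051,-1],[0,0,0,0,0,0,-1]])

```text
t: 6.25
tcp_pos: [0.5651, -0.0824, 0.0461]
eef_rot: [[0.58, -0.814, 0.001], [-0.814, -0.58, 0.0], [0.0, -0.001, -1.0]]
ft_force: [-0.1, -0.8, -0.2]
finger_gap: 0.0003
```

```bash
cat > chk.py <<'E'
from h import *
import sys
from workcell import ctrl
p=np.load("p.npy")
o=ctrl.get_obs();t=np.array(o["tcp_pos"]);v=t[:2]-p[:2];a=np.arctan2(v[1],-v[0]);R=np.array(o["eef_rot"])
yaw=np.arctan2(R[1,1],R[0,1]);ay=np.pi-yaw;ay=(ay+np.pi)%(2*np.pi)-np.pi
s=(a-p[2]+1+.0145/.12)*120
print("t",o["t"],"r mm",np.hypot(*v)*1e3,"a",a,"yaw a",ay,"z",t[2],"f",np.round(o["ft_force"],1),"s from hinge1 mm",s,"lid",s/48+1,"s in lid",s%48, "tilt",R[:,2].round(3),"j6",o["joints"][5])
n=sys.argv[1]
c=ctrl.capture("side");im=c["pixels"][:,:,::-1]
im=cv2.resize(im[180:290,200:340],None,fx=5,fy=5,interpolation=cv2.INTER_CUBIC)
cv2.imwrite(f"pics/s{n}.png",np.clip(im*1.4,0,255).astype(np.uint8))
E
python3 chk.py 3
```

```text
t 6.25 r mm 120.22814290325117 a -0.6125990106151527 yaw a -0.6192090512540123 z 0.04612109090921836 f [-0.1 -0.8 -0.2] s from hinge1 mm 19.837135848310076 lid 1.41327366350646 s in lid 19.837135848310076 tilt [ 0.001  0.    -1.   ] j6 0.4215707910022541
```

View pics/s3.png

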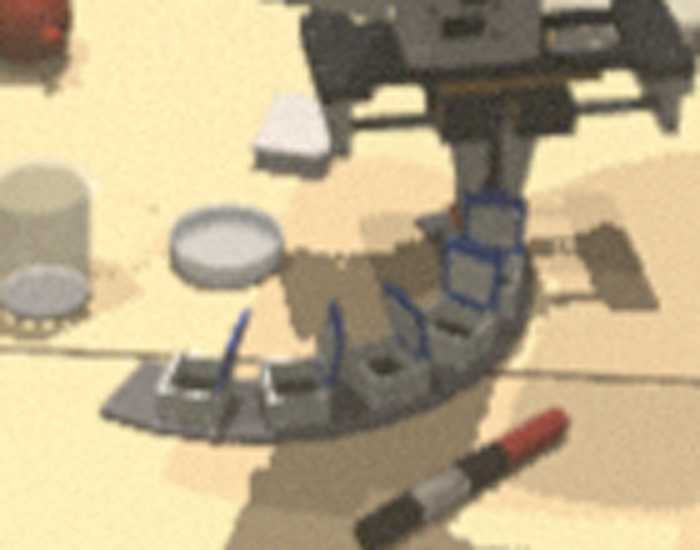

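The orange lid has folded down under the finger, and forces stay near zero. On to lid 2.

Call:
move_arm(deltas=[[-0.0048,-0.0001,0,0,0,0.051,-1],[-0.0048,-0.0001,0,0,0,0.051,-1],[-0.0048,-0.0001,0,0,0,0.051,-1],[-0.0048,-0.0001,0,0,0,0.051,-1],[-0.0048,-0.0001,0,0,0,0.051,-1],[-0.0048,-0.0001,0,0,0,0.051,-1],[-0.0048,-0.0001,0,0,0,0.051,-1],[-0.0048,-0.0001,0,0,0,0.051,-1],[-0.0048,-0.0001,0,0,0,0.051,-1],[-0.0048,-0.0001,0,0,0,0.051,-1],[0,0,0,0,0,0,-1]])

```text
t: 7.4
tcp_pos: [0.546, -0.0389, 0.0458]
eef_rot: [[0.218, -0.976, 0.001], [-0.976, -0.218, 0.0], [-0.0, -0.001, -1.0]]
ft_force: [-0.7, -0.4, 0.9]
finger_gap: 0.0003
```

```bash
python3 chk.py 4
```

```text
t 7.4 r mm 120.19672388555837 a -0.2148374619889158 yaw a -0.2196854794287013 z 0.04584082834961913 f [-0.7 -0.4  0.9] s from hinge1 mm 67.56852168345848 lid 2.407677535072052 s in lid 19.568521683458485 tilt [ 0.001  0.    -1.   ] j6 -0.06724356844570605
```

View pics/s4.png

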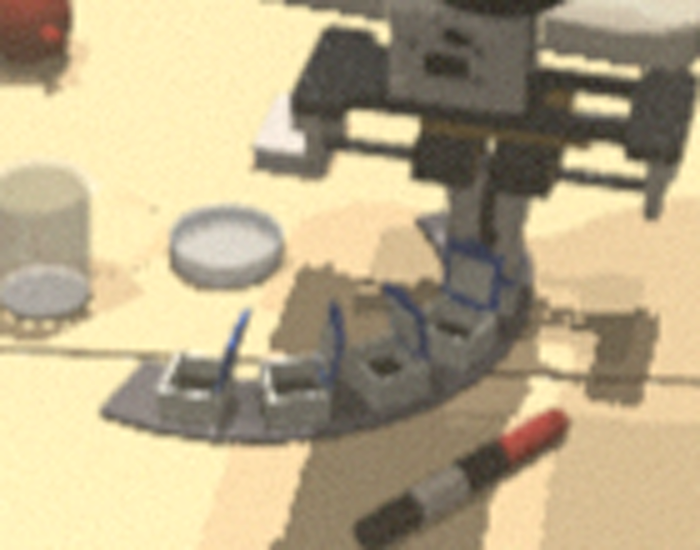

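Lid 2 is down and lid 3 is next.

Call:
move_arm(deltas=[[-0.0048,-0.0001,-0.0005,0,0,0.051,-1],[-0.0048,-0.0001,0,0,0,0.051,-1],[-0.0048,-0.0001,0,0,0,0.051,-1],[-0.0048,-0.0001,0,0,0,0.051,-1],[-0.0048,-0.0001,0,0,0,0.051,-1],[-0.0048,-0.0001,0,0,0,0.051,-1],[-0.0048,-0.0001,0,0,0,0.051,-1],[-0.0048,-0.0001,0,0,0,0.051,-1],[-0.0048,-0.0001,0,0,0,0.051,-1],[-0.0048,-0.0001,0,0,0,0.051,-1],[0,0,0,0,0,0,-1]])

```text
t: 8.55
tcp_pos: [0.5453, 0.0087, 0.0462]
eef_rot: [[-0.179, -0.984, 0.0], [-0.984, 0.179, 0.0], [-0.0, -0.0, -1.0]]
ft_force: [0.5, 0.3, -0.6]
finger_gap: 0.0002
```

```bash
python3 chk.py 5
```

```text
t 8.55 r mm 120.20104955874172 a 0.18368294377668604 yaw a 0.18039938537155997 z 0.04618080909476651 f [ 0.5  0.3 -0.6] s from hinge1 mm 115.39097037533071 lid 3.4039785494860566 s in lid 19.39097037533071 tilt [ 0.  0. -1.] j6 -0.5558898440255613
```

View pics/s5.png

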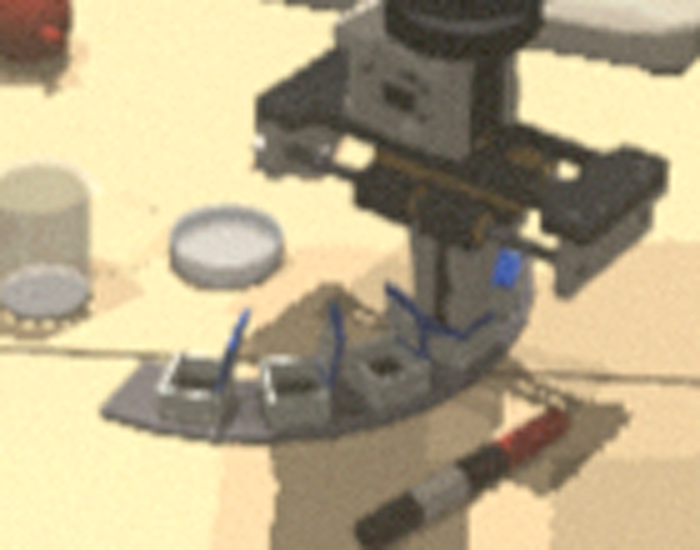

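Lid 3 is folded under the finger, with its edge at about (460,325). On to lid 4.

Call:
move_arm(deltas=[[-0.0048,-0.0001,0,0,0,0.051,-1],[-0.0048,-0.0001,0,0,0,0.051,-1],[-0.0048,-0.0001,0,0,0,0.051,-1],[-0.0048,-0.0001,0,0,0,0.051,-1],[-0.0048,-0.0001,0,0,0,0.051,-1],[-0.0048,-0.0001,0,0,0,0.051,-1],[-0.0048,-0.0001,0,0,0,0.051,-1],[-0.0048,-0.0001,0,0,0,0.051,-1],[-0.0048,-0.0001,0,0,0,0.051,-1],[-0.0048,-0.0001,0,0,0,0.051,-1],[0,0,0,0,0,0,-1]])

```text
t: 9.7
tcp_pos: [0.563, 0.0528, 0.046]
eef_rot: [[-0.549, -0.836, 0.0], [-0.836, 0.549, 0.0], [-0.0, -0.0, -1.0]]
ft_force: [-0.1, -0.0, 0.5]
finger_gap: -0.0
```

```bash
python3 chk.py 6
```

```text
t 9.7 r mm 120.17731187569626 a 0.5821070359512319 yaw a 0.580915584642911 z 0.04604839786198187 f [-0.1 -0.   0.5] s from hinge1 mm 163.20186143627623 lid 4.400038779922422 s in lid 19.201861436276232 tilt [ 0.  0. -1.] j6 -1.020582006100763
```

View pics/s6.png

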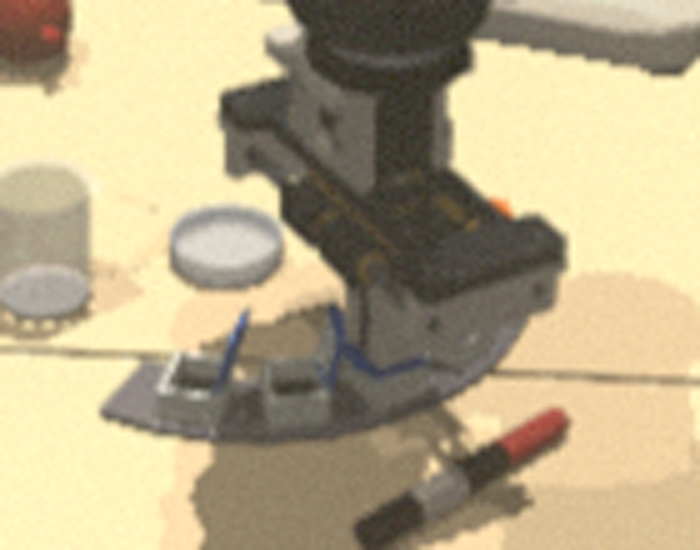

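Lid 4 is down, with its edge at (345,345)–(430,360). On to lid 5.

Call:
move_arm(deltas=[[-0.0048,-0.0001,0,0,0,0.051,-1],[-0.0048,-0.0001,0,0,0,0.051,-1],[-0.0048,-0.0001,0,0,0,0.051,-1],[-0.0048,-0.0001,0,0,0,0.051,-1],[-0.0048,-0.0001,0,0,0,0.051,-1],[-0.0048,-0.0001,0,0,0,0.051,-1],[-0.0048,-0.0001,0,0,0,0.051,-1],[-0.0048,-0.0001,0,0,0,0.051,-1],[-0.0048,-0.0001,0,0,0,0.051,-1],[-0.0048,-0.0001,0,0,0,0.051,-1],[0,0,0,0,0,0,-1]])

```text
t: 10.85
tcp_pos: [0.5966, 0.0864, 0.046]
eef_rot: [[-0.831, -0.556, 0.0], [-0.556, 0.831, -0.0], [-0.0, -0.0, -1.0]]
ft_force: [0.6, -0.1, 0.6]
finger_gap: 0.0005
```

```bash
python3 chk.py 7
```

```text
t 10.85 r mm 120.06342063754354 a 0.9801020523067365 yaw a 0.9815454577265275 z 0.046014377539076896 f [ 0.6 -0.1  0.6] s from hinge1 mm 210.96126339893678 lid 5.395026320811183 s in lid 18.96126339893678 tilt [ 0. -0. -1.] j6 -1.4493419309022535
```

View pics/s7.png

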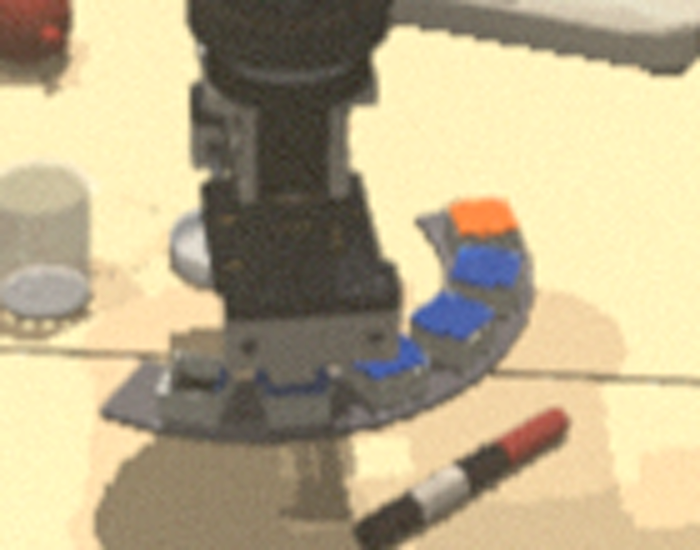

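Lids 1–4 lie flat and lid 5 is under the finger. Lid 6 is last.

Call:
move_arm(deltas=[[-0.0048,-0.0001,0,0,0,0.051,-1],[-0.0048,-0.0001,0,0,0,0.051,-1],[-0.0048,-0.0001,0,0,0,0.051,-1],[-0.0048,-0.0001,0,0,0,0.051,-1],[-0.0048,-0.0001,0,0,0,0.051,-1],[-0.0048,-0.0001,0,0,0,0.051,-1],[-0.0048,-0.0001,0,0,0,0.051,-1],[-0.0048,-0.0001,0,0,0,0.051,-1],[-0.0048,-0.0001,0,0,0,0.051,-1],[-0.0048,-0.0001,0,0,0,0.051,-1],[-0.0048,-0.0001,0,0,0,0.051,-1],[-0.0048,-0.0001,0,0,0,0.051,-1]])

```text
t: 12.1
tcp_pos: [0.6498, 0.1056, 0.046]
eef_rot: [[-0.994, -0.108, -0.0], [-0.108, 0.994, -0.0], [0.0, -0.0, -1.0]]
ft_force: [-0.3, 0.4, -0.5]
finger_gap: 0.0008
```

```bash
python3 chk.py 8
```

```text
t 12.1 r mm 119.66290607458079 a 1.4563418321302142 yaw a 1.4629229453803205 z 0.045994895119707974 f [-0.3  0.4 -0.5] s from hinge1 mm 268.11003697775413 lid 6.5856257703698775 s in lid 28.110036977754135 tilt [-0. -0. -1.] j6 -1.9195414762457983
```

View pics/s8.png

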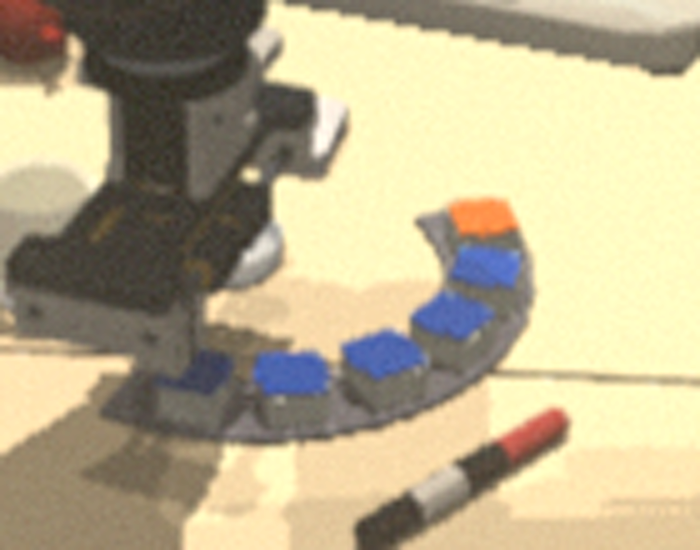

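All six lids are down. I pass a little further, then lift and back away toward the robot.

Call:
move_arm(deltas=[[-0.0048,-0.0001,0,0,0,0.051,-1],[0,0,-0.01,0,0,0,-1],[0,0,-0.03,0,0,0,-1],[0,0,-0.04,0,0,0,-1],[0,0,-0.04,0,0,0,-1],[0,0,-0.04,0,0,0,-1],[0.04,0,0,0,0,0,-1],[0.04,0,0,0,0,0,-1],[0.04,0,0,0,0,0,-1],[0.04,0,0,0,0,0,-1],[0,0,0,0,0,0,-1],[0,0,0,0,0,0,-1]])

```text
t: 13.35
tcp_pos: [0.4946, 0.0956, 0.2075]
eef_rot: [[-0.998, -0.07, 0.002], [-0.07, 0.998, 0.001], [-0.002, 0.001, -1.0]]
ft_force: [1.1, 0.2, 0.7]
finger_gap: 0.0001
```

```bash
python3 chk.py 9; python3 - <<'E'
from h import *
from workcell import ctrl
p=np.load("p.npy");c=ctrl.capture("top");im=c["pixels"][:,:,::-1];cv2.imwrite("pics/top9.png",np.clip(im*1.4,0,255).astype(np.uint8))
P=depthpts(c);a,b=165,265
hs=cv2.cvtColor(c["pixels"],cv2.COLOR_RGB2HSV)
for i in range(6):
    an=p[2]+(i-2.5)*.4;tan=np.array([np.sin(an),np.cos(an)]);h=p[:2]+.12*np.array([-np.cos(an),np.sin(an)])-tan*.0145
    Q=P[165:265,195:330][hs[165:265,195:330,1]>120].reshape(-1,3);d=(Q[:,:2]-h);s=d@tan;l=d@np.array([tan[1],-tan[0]])
    m=(s>3)&(s<31)&(abs(l)<14);k=np.polyfit(s[m],Q[m,2],1) if m.sum()>5 else 0;print(i+1,m.sum(),"slope",k,"zmax",Q[m,2].max() if m.any() else 0)
E
```

```text
t 13.35 r mm 200.9004244489424 a 0.5726448415138208 yaw a 1.500395192210978 z 0.20750599061523992 f [1.1 0.2 0.7] s from hinge1 mm 162.0663981037869 lid 4.376383293828894 s in lid 18.066398103786895 tilt [ 0.002  0.001 -1.   ] j6 -2.0821954795384614
1 0 slope 0 zmax 0
2 0 slope 0 zmax 0
3 0 slope 0 zmax 0
4 0 slope 0 zmax 0
5 0 slope 0 zmax 0
6 0 slope 0 zmax 0
```

View pics/s9.png

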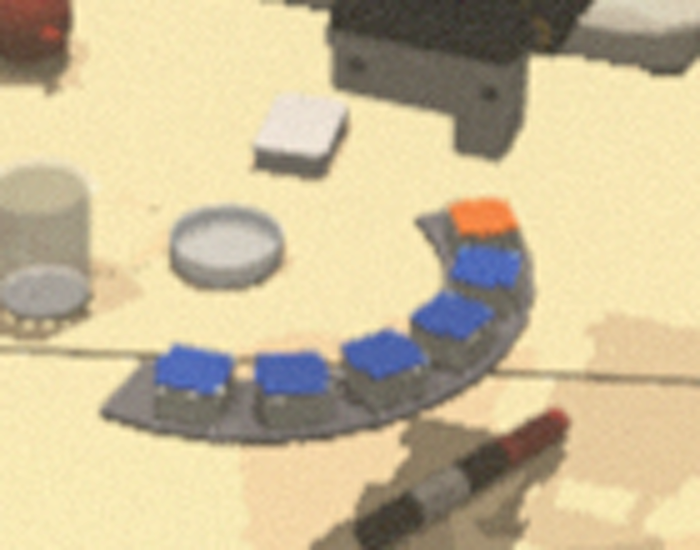

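View pics/top9.png

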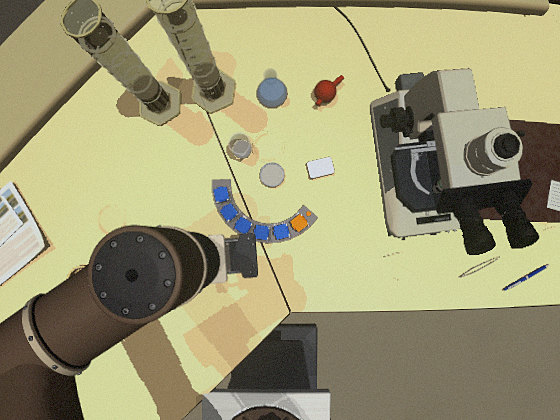

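```bash
python3 - <<'E'
from h import *
from workcell import ctrl
p=np.load("p.npy");c=ctrl.capture("side");P=depthpts(c).reshape(-1,3);P=P[P[:,2]<.08]
for i in range(6):
    an=p[2]+(i-2.5)*.4;tan=np.array([np.sin(an),np.cos(an)]);n=np.array([-np.cos(an),np.sin(an)])
    d=P[:,:2]-(p[:2]+.12*n-tan*.0145);s=d@tan;l=d@n
    m=(s>2)&(s<32)&(abs(l)<13);k=np.polyfit(s[m],P[m,2],1);print(i+1,m.sum(),"slope %.3f"%k[0],"z med %.4f p98 %.4f"%(np.median(P[m,2]),np.percentile(P[m,2],98)))
b=np.load("side0.npz")["pixels"].astype(int);d=abs(c["pixels"].astype(int)-b).max(2)
for nm,pt in dict(petri=(.685,0,.0),).items():print(nm,proj(c,pt))
E
```

```text
Traceback (most recent call last):
TypeError: expected non-empty vector for x
```

```bash
python3 - <<'E'
from h import *
from workcell import ctrl
p=np.load("p.npy")
for nm in("side","top"):
  c=ctrl.capture(nm);P=depthpts(c).reshape(-1,3);P=P[P[:,2]<.08]
  for i in range(6):
    an=p[2]+(i-2.5)*.4;tan=np.array([np.sin(an),np.cos(an)]);n=np.array([-np.cos(an),np.sin(an)])
    d=P[:,:2]-(p[:2]+.12*n-tan*.0145);s=d@tan;l=d@n
    m=(s>.003)&(s<.028)&(abs(l)<.012);k=np.polyfit(s[m],P[m,2],1);print(nm,i+1,m.sum(),"slope %.3f"%k[0],"z med %.4f p98 %.4f"%(np.median(P[m,2]),np.percentile(P[m,2],98)))
  if nm=="top":
    b=np.load("top0.npz");g=lambda x:cv2.cvtColor(x[125:182,225:345],cv2.COLOR_RGB2GRAY).astype(np.float32)
    print("beaker/petri/tin shift px",cv2.phaseCorrelate(g(b["pixels"]),g(c["pixels"])))
  else:
    b=np.load("side0.npz");g=lambda x:cv2.cvtColor(x[258:292,265:320],cv2.COLOR_RGB2GRAY).astype(np.float32)
    print("marker shift px",cv2.phaseCorrelate(g(b["pixels"]),g(c["pixels"])))
E
```

```text
side 1 53 slope -0.183 z med 0.0281 p98 0.0313
side 2 58 slope -0.236 z med 0.0275 p98 0.0294
side 3 56 slope -0.085 z med 0.0281 p98 0.0313
side 4 63 slope 0.121 z med 0.0276 p98 0.0302
side 5 59 slope 0.043 z med 0.0274 p98 0.0306
side 6 65 slope 0.146 z med 0.0274 p98 0.0304
marker shift px ((0.26239082934190705, -0.08369859281160785), 0.6197112516120628)
top 1 104 slope 0.047 z med 0.0261 p98 0.0300
top 2 104 slope 0.059 z med 0.0263 p98 0.0298
top 3 104 slope 0.035 z med 0.0264 p98 0.0287
top 4 102 slope 0.061 z med 0.0261 p98 0.0298
top 5 99 slope 0.033 z med 0.0260 p98 0.0292
top 6 100 slope 0.064 z med 0.0258 p98 0.0302
beaker/petri/tin shift px ((0.04921142502315945, -0.044018192795054034), 1.0180986262692346)
```

```bash
python3 -c "
from workcell import ctrl
print(ctrl.job_done())"
```

```text
the job is handed in; nothing more can be done
None
```

All six lids are shut, and I handed the job in at about 13.5 s of the 48 s allowed; no verdict was reported. I ran the closed fingertip once along the fitted arc, with the tip about 27 mm above the bench. It started behind the orange lid and closed each lid in turn. I then lifted the hand and backed it clear.

**Forces:** The wrist force read about 1 N or less, no more than sensor noise, each time I checked after a lid.

**Lids:** Both final camera views show all six lids lying flat on their wells. The top camera's depth gives lid slopes of 0.03 to 0.06 rad, against the 0.17 rad limit.

**Disagreement:** The side camera's depth gave scattered slopes of -0.24 to +0.15 rad. I put that down to its slanted view and coarse pixels. The fingertip's height as it passed would by itself hold the lids below about 0.08 rad.

**Other objects:** Comparing first and last images, the beaker, dish and tin moved less than 0.1 px and the marker about 0.3 px (under 1 mm). I compared the tray only by eye, and it shows no visible shift.

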